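# Lock the bath port plug and prove it holds

## Task

Take the orange grooved plug from the wooden rack, press it fully home into the port on the heating bath's lid until the red-tabbed catch has snapped back, then prove that it holds: still gripping it, pull straight up with slowly rising force to about 13 N, keep that pull for about a second, and never pull the catch with more than 20 N. Then ease off and leave the plug locked, fully home and released, without disturbing the grey plug, the jar or the canister.

Things in the scene. Friction and masses are not known exactly. Their poses are not given: they have to be found in the camera images.
- plug: Orange upright plug, about 120 g, round but for its grip. Origin: centre of the foot's underside, z up. Foot: cone from 19 mm diameter at z 0 to 28 mm at z 9 mm, straight to z 12 mm; steel groove, 18 mm diameter, z 12 to 28 mm; stem, 28 mm diameter, to z 42 mm; flange, 48 mm diameter, z 42 to 47 mm; flat-sided grip block, z 47 to 79 mm, 22 mm thick along the plug's x, 36 mm along its y.
- plug_flange (a point): Centre of the underside of the orange plug's flange, 42 mm above its foot; it lies on port_mouth when the plug is fully home. The plug fits the port at any yaw.
- plain_plug: Grey plug of the same size but without a groove, in the other hole of the rack: leave it there.
- rack: Fixed light wooden rack, 75 x 190 x 46 mm (x, y, z), origin centre of its underside. Through holes of 31 mm diameter at y -48 and +48 mm; each plug stands in one, either way round, its flange on the rack's top, foot 4 mm above the table. The flat 36 mm sides of the grips face within 0.4 rad of the rack's x.
- bath: Fixed white round heating bath with a steel rim, 280 mm diameter, lid top 110 mm above the table; origin centre of its underside. The port stands on its lid, 35 mm from the centre along the bath's -x.
- port_mouth (a point): Centre of the port's mouth at its top face, 154 mm above the table; z up, x towards the catch. Steel port block 76 x 76 mm, 44 mm tall above the lid; bore 29.5 mm diameter and 22 mm long with a 2 mm lead-in, open chamber below. The flange lands on the top face when home. The foot meets the catch with the flange 16 to 23 mm above home; passing it takes some 4 to 10 N.
- catch: Sprung steel catch with a red tab (24 mm wide, 28 mm tall, 58 mm from the port's axis at its +x). It slides out 3.5 mm along the port's x as the foot passes, then springs back behind it. Origin: on the port's axis when shut, 44 mm below port_mouth. Once locked, the plug rises freely by 2 to 9 mm (it varies) before the catch bears; then the force climbs by over 10 N per mm.
- jar: Small clear or white jar with a blue cap, 44 mm diameter, 55 mm tall, origin centre of its underside. Bystander.
- canister: Brown cardboard-coloured round canister, 76 mm diameter, 150 mm tall, origin centre of its underside. Bystander.

How it is judged (in metres and radians):
On the way, in this order (a step that is already met when the one before it is completed fails the run):
1. the orange plug is fully home in the port with the catch shut behind its foot (horizontal distance between plug_flange and port_mouth below 0.0025 m and z of plug_flange in the frame of port_mouth below 0.0015 m and x of catch in the frame of port_mouth below 0.0015 m), for 0.2 s.
2. the plug is pulled up against the shut catch with more than 8 N for half a second (contact force between plug and catch above 8 N and x of catch in the frame of port_mouth below 0.0015 m), for 0.5 s.
At the end, for the whole second after the job is handed in: The orange plug stands in the port, its flange within 2 mm of the port's top face and within 2.5 mm of its axis, upright within 0.08 rad, the catch shut (within 1.5 mm), the plug released and at rest (horizontal distance between plug_flange and port_mouth below 0.0025 m and z of plug_flange in the frame of port_mouth below 0.002 m and angle between plug's own z axis and vertical below 0.08 rad and x of catch in the frame of port_mouth below 0.0015 m and linear speed of plug below 0.02 m/s); the robot touches nothing.
It fails at once if the catch is loaded by the plug with more than 20 N (contact force between plug and catch above 20 N).
It fails at once if the plug is rammed against the bath and its port with more than 60 N (contact force between plug and bath above 60 N).
It fails at once if the grey plug is moved by more than 20 mm (distance of plain_plug from where it was at the start of the episode above 0.02 m).
It fails at once if the jar is moved by more than 20 mm (distance of jar from where it was at the start of the episode above 0.02 m).
It fails at once if the canister is moved by more than 20 mm (distance of canister from where it was at the start of the episode above 0.02 m).
It also fails if it takes over 70 s, if anything falls off the work surface, if the arm or the gripper's body presses on something with over 40 N, if the wrist force passes 120 N, or if a joint passes its speed limit or range.

## Robot

A 6-joint arm with a two-finger parallel gripper is mounted at the origin on the work surface. World frame = base frame: x ahead of the robot, y to its left, z up, the work surface at z = 0. Lengths are in m, angles in degrees, forces in N, time in s.
With the tool pointing down it reaches from about 0.4 to 0.825 m from the base axis. Payload 7 kg.
Tool frame: the origin (TCP) lies midway between the tips of the shut fingers; the grasp point (between the pads) lies r.grip_depth behind it (r.grip_depth is the distance from the TCP to the grasp point, in m); z points along the fingers, y is the direction in which the jaws open and shut (so a half turn about z gives the same grasp; the last joint's range is limited). The gripper opens to 88 mm and grips with 3 to 60 N. Pads are 19 mm wide; open, the fingers measure 130 mm over their backs; the gripper's body (78 mm by 193 mm) begins 47 mm behind the grasp point.
Start: joints at [89.502, 20.546, 0.682, 0, -70.136, -16.507], TCP at [0.197, 0.645, 0.227] pointing down, gripper open.
Joint ranges: [-176.03, 176.03], [-82.01, 121.73], [-58.28, 71.71], [-173.87, 95.51], [-174.79, -0.11], [-173.66, 173.66]. Speed limits (degrees/s): [136.94, 136.94, 172.46, 180, 180, 180].

## Interface

Orientations are given as [roll, pitch, yaw] about the fixed x, y, z axes, in that order (R = Rz(yaw) Ry(pitch) Rx(roll)).
In Python, from plant import r, imaging, close_job gives the robot as it stands.
- The arm moves only by the tool step_arm, never from a script. Its argument "commands" is a list of rows, each a list of 2 entries, a list of its own where there are three numbers: the shift along the tool's x, y, z in mm, then the turn about the tool's z in degrees. In form: [[[x, y, z], twist], ...]. A call has 1 to 20 rows; each row shifts and turns the commanded pose from where the row before left it, along the tool's axes as they then stand; what a row does not reach is not made up. A row lasts 1/8 s, in which the tool goes at most 62.5 mm and 10.7 degrees, less where a joint would pass 70% of its speed; a pose out of reach is approached as far as the arm can. A call with a gripper value outside its range is refused whole. "gripper" is the closure, from 0 (fully open) to 1 (shut), set as the call begins (left out, the last holds). The fingers move at their own pace and stop on an object; "grip_force" is the grip in N (left out, the last holds). Time passes only in rows, so rows that do not move let the fingers close. It gives the time, the measured TCP pose, the force and the opening at its end, in the units of the state.
- r.get_state(): the state, without advancing time (a new reading comes with each control period).
- imaging.capture(name): name is "scene" or "top" or "wrist"; returns a dict with "img" (420x560x3 uint8, red, green, blue), "z_map" (420x560 float32, m along the optical axis (not along the pixel's ray), 0 where there is no reading), "vfov" (degrees; the focal length in pixels is half the picture's height over the tangent of half this angle, whatever the lens; pixels are square), "cx", "cy" (the principal point, pixels), "extrinsics" (4x4, takes a point from camera to world coordinates); the wrist camera has in their place "T_tool_cam" (4x4, takes a point from camera to tool coordinates, whose origin is the TCP and whose axes are the flange's). Camera axes: x right, y down, z forward; pixel columns grow to the right and rows downward; lengths in m; the calibration is good to about 2 mm. A picture is of the moment at which its call begins: read the wrist's pose just before it.
- close_job(): hands the job in, once; it reports no verdict.
The state is a dict: "time_s": time; "joints": joint angles; "qd": joint speeds; "joint_torque": joint torques, N m; "tcp_pos": TCP position; "eef_rot": TCP orientation; "contact_force": force on the tool from outside, world axes, zero at the start; "moment": the same for the moment, N m; "gripper_width": finger opening in m.
Only numpy, scipy, OpenCV 4.12 (cv2) and the standard library are available. Lean on these libraries where they do the work, as an engineer would, in place of code of your own. Each camera call takes 0.05 s, during which the arm holds its last target.

## Working session

There is one attempt and no reset: what is moved stays moved. The work goes in short steps, Python scripts to look and compute and a tool call to move; the robot and the scene stay as the last step left them, time stands still between calls to the robot, and variables do not carry over. Pictures are saved under pics/ and viewed, and the job is handed in when it is done.

Besides the shell and the picture viewer there is one more tool, called in YAML: its name, and indented under it one key for each argument. step_arm: Moves the arm, as the interface text tells. Its arguments: {"type":"object","properties":{"commands":{"type":"array","items":{"type":"array"}},"gripper":{"type":"number"},"grip_force":{"type":"number"}},"required":["commands"]}

```bash
ls; mkdir -p pics; python3 - <<'E'
from plant import r, imaging
import cv2, numpy as np
s=r.get_state(); print(s, r.grip_depth)
for n in ["scene","top","wrist"]:
    c=imaging.capture(n); cv2.imwrite(f"pics/{n}0.png",c["img"][:,:,::-1]); np.savez(f"{n}0.npz",**c)
    print(n,c["vfov"],c["cx"],c["cy"],c.get("extrinsics",c.get("T_tool_cam")))
E
```

```text
pics
{'time_s': 0.0, 'joints': array([ 8.95031843e+01,  2.05896216e+01,  6.33131301e-01, -1.98399531e-02,
       -7.01362603e+01, -1.65085464e+01]), 'qd': array([ 0.01558725,  0.06751941,  0.0349432 ,  0.11805581, -0.1275371 ,
        0.04138355]), 'joint_torque': array([-1.34668764e-03, -5.82711196e+01,  2.93064219e+01,  6.99761957e+00,
        7.26358965e-03, -1.56433121e-04]), 'tcp_pos': array([0.19727712, 0.64500674, 0.22563916]), 'eef_rot': array([ 1.79905773e+02, -8.47630248e-03, -1.70121115e+01]), 'contact_force': array([-0.25788185, -0.11943311, -0.04409178]), 'moment': array([-0.01919567, -0.02667601, -0.02512978]), 'gripper_width': 0.08794954201201195} 0.0188
scene 48.644153938789856 281.18236794800697 210.3105433093329 [[-0.25772155  0.65221068 -0.71288206  1.19862413]
 [ 0.96620395  0.1698129  -0.19394203  0.09413916]
 [-0.0054345  -0.7387725  -0.67393298  0.672937  ]
 [ 0.          0.          0.          1.        ]]
top 51.70188794486344 281.6354188416615 202.22656642280873 [[-0.12330752 -0.968082    0.21820287  0.43753548]
 [-0.99235068  0.11896979 -0.03295921 -0.04270769]
 [ 0.00594767 -0.22059789 -0.97534671  0.98486964]
 [ 0.          0.          0.          1.        ]]
wrist 62.23980412211129 279.4533872374759 210.6305835328284 [[ 3.93068133e-04 -9.50555382e-01 -3.10554843e-01  8.54762470e-02]
 [ 9.99999916e-01  4.10139629e-04  1.03288281e-05 -5.59648670e-04]
 [ 1.17552725e-04 -3.10554821e-01  9.50555463e-01 -1.56981421e-01]
 [ 0.00000000e+00  0.00000000e+00  0.00000000e+00  1.00000000e+00]]
```

View pics/scene0.png

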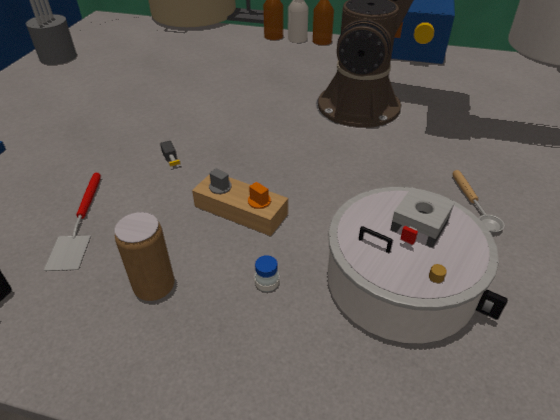

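View pics/top0.png

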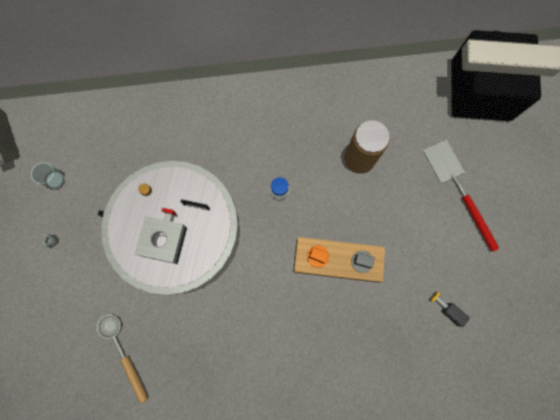

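View pics/wrist0.png

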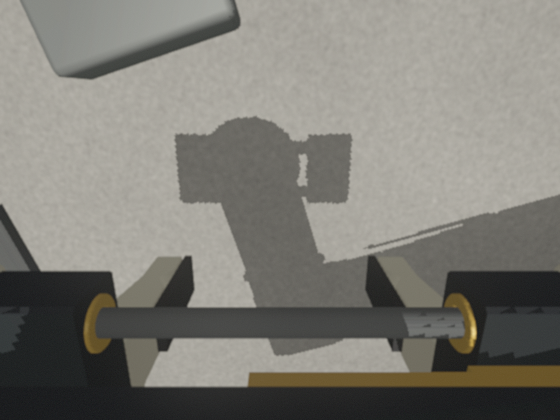

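The scene shows the bath (top view about (170,228)) with the port at (161,241) and the red tab at (168,211). The orange plug is at (318,257), the grey one at (363,261), the jar at (280,187) and the canister at (367,145). Next I measure them.

```bash
cat > h.py <<'E'
import numpy as np, cv2
def cloud(c,T=None):
    if T is None: T=c["extrinsics"]
    z=c["z_map"]; h,w=z.shape; f=h/2/np.tan(np.radians(float(c["vfov"]))/2)
    u,v=np.meshgrid(np.arange(w),np.arange(h))
    P=np.stack([(u-c["cx"])/f*z,(v-c["cy"])/f*z,z],-1)
    return P@T[:3,:3].T+T[:3,3]
def hsv(c): return cv2.cvtColor(c["img"],cv2.COLOR_RGB2HSV)
def circ(p):
    A=np.c_[2*p,np.ones(len(p))]; s=np.linalg.lstsq(A,(p**2).sum(1),rcond=None)[0]
    return s[:2],np.sqrt(s[2]+s[:2]@s[:2])
E
python3 - <<'E'
from h import *
for n in ["top","scene"]:
    c=dict(np.load(n+"0.npz")); P=cloud(c); H=hsv(c); ok=c["z_map"]>0
    h,s,v=[H[...,i] for i in range(3)]
    print(n)
    org=ok&(h>5)&(h<16)&(s>200)&(P[...,2]>.03)
    for lab,m in [("orange",org),("red",ok&((h<4)|(h>175))&(s>180)&(P[...,2]>.08)),("blue",ok&(h>105)&(h<125)&(s>150)&(P[...,2]>.03)&(P[...,2]<.08))]:
        q=P[m]; q=q[(q[:,0]>.2)&(q[:,0]<.9)&(abs(q[:,1])<.6)]
        print(lab,len(q),np.median(q,0) if len(q) else "", q.min(0),q.max(0))
        if lab=="orange":
            t=q[q[:,2]>.075]; g=cv2.minAreaRect(t[:,:2].astype(np.float32)*1000); print(" grip top",len(t),t.mean(0),g)
    # port top
    m=ok&(abs(P[...,2]-.154)<.005)&(P[...,0]>.2)&(P[...,0]<.9)&(abs(P[...,1])<.6)
    k,l,st,ce=cv2.connectedComponentsWithStats(m.astype(np.uint8))
    for i in range(1,k):
        if st[i,4]>100:
            q=P[l==i]; print("z.154 comp",st[i],ce[i],q.mean(0),cv2.minAreaRect(q[:,:2].astype(np.float32)*1000))
    m=ok&(P[...,2]>.1)&(P[...,2]<.125)&(P[...,0]>.2)&(P[...,0]<.9)&(abs(P[...,1])<.6)
    k,l,st,ce=cv2.connectedComponentsWithStats(m.astype(np.uint8))
    for i in range(1,k):
        if st[i,4]>500:
            q=P[l==i];hull=cv2.convexHull(q[:,:2].astype(np.float32))[:,0].astype(float); print("lid",st[i,4],np.median(q[:,2]),circ(hull))
E
```

```text
top
orange 186 [ 0.52240493 -0.13595349  0.0802042 ] [ 0.50168114 -0.5944497   0.03085078] [ 0.8843823  -0.11544237  0.12164824]
 grip top 118 [ 0.53544973 -0.15588309  0.08230574] ((677.1118774414062, -337.79864501953125), (70.48182678222656, 544.2974853515625), 34.59605407714844)
red 40 [0.63671715 0.14641622 0.14772314] [ 0.62981628 -0.59849714  0.08125836] [0.89096358 0.16307129 0.15213566]
blue 252 [ 0.68628686 -0.07583824  0.05425898] [ 0.66484432 -0.59974235  0.03189696] [ 0.89701389 -0.05667925  0.0786052 ]
z.154 comp [464  53  54  17 155] [487.37419355  65.31612903] [ 0.86589359 -0.54106199  0.15403772] ((864.5377807617188, -544.8829345703125), (109.69158172607422, 25.173166275024414), 64.80107116699219)
z.154 comp [356 121  33  31 426] [371.40375587 135.70892019] [ 0.74053048 -0.27064358  0.1501796 ] ((740.0228881835938, -271.71063232421875), (65.27691650390625, 65.7148208618164), 82.42925262451172)
z.154 comp [ 134  216   49   47 1383] [158.27331887 239.11135213] [0.5804392  0.17412463 0.15306578] ((581.0836181640625, 174.30862426757812), (77.11506652832031, 76.11102294921
[... 533 characters left out ...]
026041 -0.07249519  0.05416764] [ 0.66592272 -0.09279792  0.04145147] [ 0.70581044 -0.05475313  0.05759451]
z.154 comp [ 394  187   61   44 1355] [424.30627306 208.43616236] [0.58372823 0.17362902 0.15307654] ((580.4468383789062, 173.66384887695312), (76.44136810302734, 80.1472396850586), 71.3468246459961)
z.154 comp [115 212  44  31 887] [136.38331454 226.79481398] [ 0.74223594 -0.27193918  0.15020603] ((741.4688720703125, -272.12200927734375), (67.46227264404297, 68.55393981933594), 41.96525573730469)
lid 13563 0.10910914112028025 (array([0.6145507, 0.1622779]), np.float64(0.13953272740947625))
lid 507 0.11258756508432377 (array([ 0.74256705, -0.2716025 ]), np.float64(0.03754459234190393))
```

step_arm:
  commands:
    - [[27, 32.6, 0], 0]
    - [[27, 32.6, 0], 0]
    - [[0, 0, 0], 3]
  gripper: 0

```text
time_s: 0.52
tcp_pos: [0.2308, 0.5649, 0.227]
eef_rot: [180.0, 0.0, -20.2]
contact_force: [-0.5, 1.4, -0.7]
gripper_width: 0.0876
```

step_arm:
  commands:
    - [[28.5, 31, 0], 0]
    - [[28.5, 31, 0], 0]
    - [[28.5, 31, 0], 0]
    - [[28.5, 31, 0], 0]
    - [[28.5, 31, 0], 0]
    - [[28.5, 31, 0], 0]
    - [[28.5, 31, 0], 0]
    - [[28.5, 31, 0], 0]
    - [[28.5, 31, 0], 0]
    - [[28.5, 31, 0], 0]
    - [[28.5, 31, 0], 0]
    - [[28.5, 31, 0], 0]
    - [[28.5, 31, 0], 0]
    - [[28.5, 31, 0], 0]
    - [[28.5, 31, 0], 0]
    - [[28.5, 31, 0], 0]
    - [[28.5, 31, 0], 0]
    - [[28.5, 31, 0], 0]

```text
time_s: 2.78
tcp_pos: [0.5214, -0.1339, 0.2264]
eef_rot: [-180.0, 0.0, -20.0]
contact_force: [0.7, 0.5, 0.3]
gripper_width: 0.0877
```

step_arm:
  commands:
    - [[0, 0, 0], 9.6]
    - [[0, 0, 0], 9.6]
    - [[0, 0, 0], 9.6]
    - [[0, 0, 0], 9.6]
    - [[0, 0, 0], 9.6]
    - [[0, 0, 0], 9.6]
    - [[0, 0, 0], 9.6]
    - [[0, 0, 0], 9.6]
    - [[0, 0, 0], 9.6]
    - [[0, 0, 0], 9.6]
    - [[0, 0, 0], 0]
    - [[0, 0, 0], 0]

```text
time_s: 4.28
tcp_pos: [0.521, -0.1325, 0.2265]
eef_rot: [180.0, -0.0, -115.8]
contact_force: [-1.0, 0.0, -0.0]
gripper_width: 0.0882
```

```bash
cat >> h.py <<'E'
from scipy.spatial.transform import Rotation as R
def wristcap(tag):
    from plant import r, imaging
    s=r.get_state(); c=imaging.capture("wrist"); T=np.eye(4); T[:3,:3]=R.from_euler("xyz",s["eef_rot"],degrees=True).as_matrix(); T[:3,3]=s["tcp_pos"]
    cv2.imwrite(f"pics/{tag}.png",c["img"][:,:,::-1]); T=T@c["T_tool_cam"]; np.savez(tag+".npz",T=T,**c)
    print(s["time_s"],s["tcp_pos"],s["eef_rot"],s["contact_force"],s["gripper_width"]); return c,cloud(c,T),s
def tool(s,d):
    return R.from_euler("xyz",s["eef_rot"],degrees=True).inv().apply(d)
E
python3 - <<'E'
from h import *
c,P,s=wristcap("w1")
H=hsv(c); h,sa,v=[H[...,i] for i in range(3)]
m=(c["z_map"]>0)&(h>3)&(h<18)&(sa>180)&(P[...,2]>.02)&(P[...,2]<.12)
t=m&(P[...,2]>.078); k,l,st,ce=cv2.connectedComponentsWithStats(t.astype(np.uint8))
for i in range(1,k):
    if st[i,4]>200:
        q=P[l==i]; print(st[i],q.mean(0),np.median(q[:,2]),cv2.minAreaRect(q[:,:2].astype(np.float32)*1000))
E
```

```text
4.275 [ 0.52104924 -0.13249991  0.22647026] [ 1.79989403e+02 -3.67901828e-03 -1.15794706e+02] [-1.0336018   0.03634974 -0.04814983] 0.08819600599275008
[267 170  26  39 922] [ 0.51902685 -0.13820628  0.08165365] 0.08167601289995907 ((519.3927001953125, -137.5394744873047), (35.394134521484375, 21.90225601196289), 61.022972106933594)
```

View pics/w1.png

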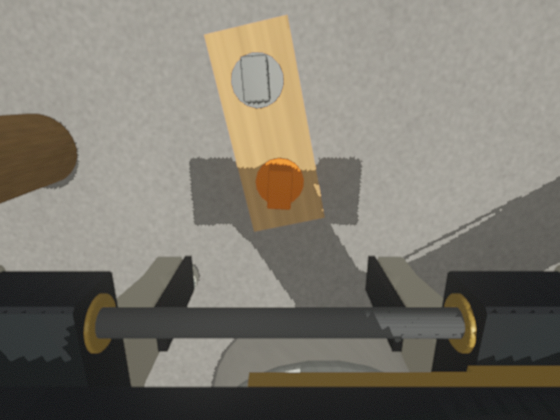

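```bash
python3 - <<'E'
from h import *
c=np.load("w1.npz"); P=cloud(c,c["T"])
im=cv2.resize(c["img"][130:240,220:340,::-1],None,fx=5,fy=5,interpolation=cv2.INTER_NEAREST)
im=cv2.convertScaleAbs(im,alpha=1.6); cv2.imwrite("pics/w1c.png",im)
np.set_printoptions(linewidth=250)
z=(P[...,2]*1000).round().astype(int)
for v in range(160,222,3): print(v,z[v,250:312:2])
q=P[130:240,220:340].reshape(-1,3)
t=q[q[:,2]>.076]; print(len(t),t.mean(0),cv2.minAreaRect(t[:,:2].astype(np.float32)*1000))
f=q[(abs(q[:,2]-.051)<.0025)]; h=cv2.convexHull(f[:,:2].astype(np.float32))[:,0].astype(float); print(len(f),circ(h))
E
```

```text
160 [45 44 43 44 45 45 44 46 46 44 49 48 49 50 51 50 50 50 49 49 48 43 45 44 45 44 45 45 44 46 45]
163 [46 45 46 45 45 45 44 47 49 49 50 50 50 49 50 49 50 51 50 49 51 50 49 44 46 45 44 45 45 45 44]
166 [45 45 45 45 44 44 49 50 50 50 63 63 60 64 60 60 62 59 59 58 57 48 49 49 44 45 45 44 46 45 45]
169 [44 44 44 44 44 51 49 50 50 51 77 77 76 76 76 75 74 72 73 72 73 51 50 50 50 47 45 45 45 45 46]
172 [43 45 45 44 49 50 49 50 50 80 81 83 84 81 82 81 82 80 81 82 81 81 49 50 50 50 47 45 44 44 45]
175 [45 45 44 44 50 50 49 49 51 81 82 82 82 82 82 80 83 82 81 83 82 81 49 51 49 50 49 45 46 46 43]
178 [45 45 45 50 50 49 51 50 48 81 82 81 81 82 83 81 81 82 83 82 82 80 50 50 48 49 50 46 46 45 45]
181 [ 44 383  46  48  50  50  50  49  50  81  81  82  81  82  80  82  82  82  82  83  81  80  50  50 383  50  49  45  45  45  44]
184 [45 45 45 51 51 49 51 50 50 82 81 83 82 81 83 81 81 83 82 83 82 51 49 49 50 49 48 44 45 45 46]
187 [45 45 45 48 49 50 51 49 50 81 81 81 82 83 81 81 81 82 81 80 81 49 50 50 50 50 50 44 44 45 45]
190 [45 44 44 45 51 50 51 50 49 83 82 83 81 81 83 81 84 82 81 82 82 49 50 50 48
[... 523 characters left out ...]
46 46 45 45 46 46 45 44 82 81 82 82 81 82 83 81 81 80 81 80 45 45 46 44 44 44 45 45 45 44]
211 [44 45 44 45 44 45 45 46 46 45 46 45 45 46 45 45 45 44 46 44 44 45 45 45 45 45 45 44 45 44 45]
214 [45 43 46 44 44 45 44 45 44 45 45 45 45 44 45 45 46 45 44 43 45 44 43 45 45 45 45 44 45 46 44]
217 [-1 45 44 46 44 45 45 46 45 45 45 45 44 45 44 45 44 44 45 45 45 45 45 45 45 44 45 43 44 45 45]
220 [-2 45 46 45 45 44 45 46 45 44 45 45 45 44 45 44 45 45 46 43 44 45 45 45 46 45 45 44 45 46 -1]
1020 [ 0.5171237  -0.14221382  0.09963226] ((504.84783935546875, -163.8977508544922), (97.21549987792969, 21.9189453125), 61.11530303955078)
787 (array([ 0.51959301, -0.13713417]), np.float64(0.02349934175089121))
```

View pics/w1c.png

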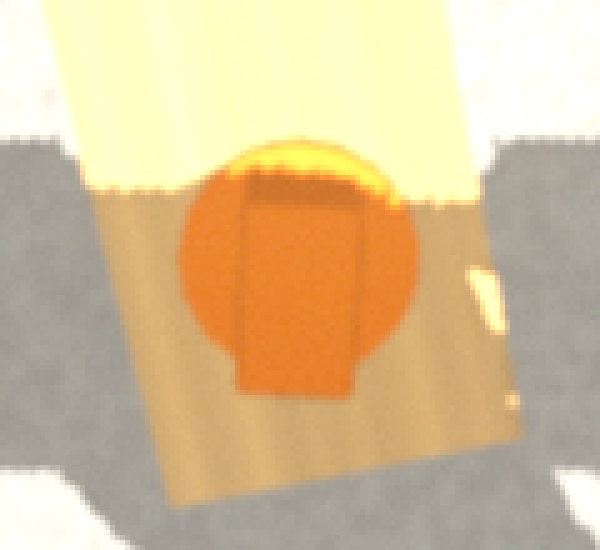

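step_arm:
  commands:
    - [[4.9, -0.7, 12], 3]
    - [[0, 0, 25], 0]
    - [[0, 0, 25], 0]
    - [[0, 0, 25], 0]
    - [[0, 0, 25], 0]
    - [[0, 0, 25], 0]
    - [[0, 0, 20], 0]
    - [[0, 0, 10], 0]
    - [[0, 0, 0], 0]
    - [[0, 0, 0], 0]

```text
time_s: 5.58
tcp_pos: [0.5203, -0.1372, 0.0603]
eef_rot: [-179.9, 0.0, -119.0]
contact_force: [0.2, -0.8, -0.2]
gripper_width: 0.0876
```

```bash
python3 - <<'E'
from h import *
c,P,s=wristcap("w2")
E
```

```text
5.575 [ 0.52027158 -0.13720814  0.06034122] [-1.79935609e+02  3.21976126e-02 -1.18968896e+02] [ 0.20295258 -0.77647566 -0.23873617] 0.08762787718632138
```

View pics/w2.png

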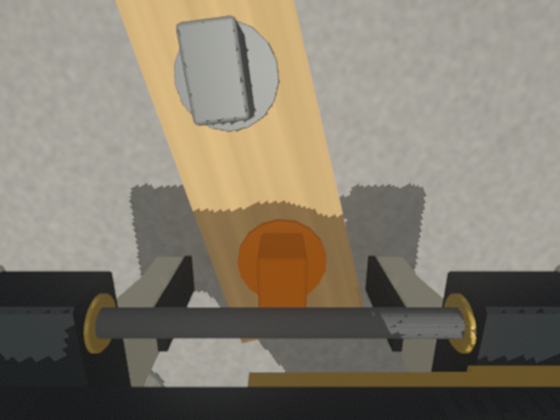

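The block is centred between the jaws (columns 258–306) and aligned. I lower the last 6 mm and close.

step_arm:
  commands:
    - [[0, 0, 6], 0]
    - [[0, 0, 0], 0]

```text
time_s: 5.88
tcp_pos: [0.5194, -0.1372, 0.0533]
eef_rot: [180.0, -0.0, -119.0]
contact_force: [-0.4, -0.1, 0.0]
gripper_width: 0.0879
```

step_arm:
  commands:
    - [[0, 0, 0], 0]
    - [[0, 0, 0], 0]
    - [[0, 0, 0], 0]
    - [[0, 0, 0], 0]
    - [[0, 0, 0], 0]
    - [[0, 0, 0], 0]
    - [[0, 0, 0], 0]
    - [[0, 0, 0], 0]
  gripper: 1
  grip_force: 45

```text
time_s: 6.88
tcp_pos: [0.5196, -0.1372, 0.0536]
eef_rot: [180.0, -0.0, -119.0]
contact_force: [-0.0, 0.0, -1.0]
gripper_width: 0.0219
```

```bash
python3 - <<'E'
from h import *
c,P,s=wristcap("w3")
E
```

```text
6.875 [ 0.51961816 -0.13720599  0.05355811] [ 1.79999040e+02 -1.86470045e-04 -1.19004351e+02] [-0.04562164  0.02592578 -0.99938206] 0.02188552176991451
```

View pics/w3.png

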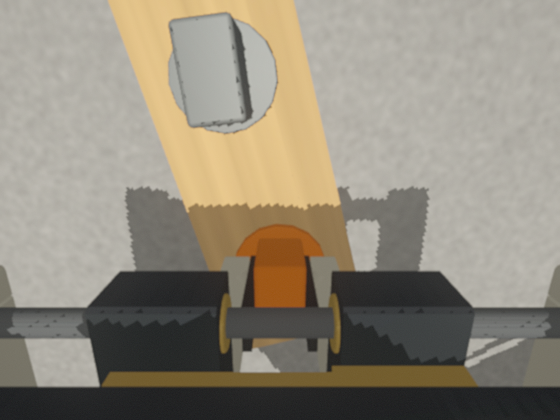

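Firm grip (21.9 mm). I lift slowly first, then go to a place where the wrist camera sees the port clear of the plug.

step_arm:
  commands:
    - [[0, 0, -5], 0]
    - [[0, 0, -10], 0]
    - [[0, 0, -15], 0]
    - [[0, 0, -25], 0]
    - [[0, 0, -25], 0]
    - [[0, 0, -25], 0]
    - [[0, 0, -25], 0]
    - [[0, 0, -25], 0]
    - [[0, 0, -25], 0]
    - [[0, 0, -15], 0]
    - [[0, 0, 0], 0]

```text
time_s: 8.3
tcp_pos: [0.5201, -0.1372, 0.2499]
eef_rot: [-179.9, 0.1, -119.0]
contact_force: [-0.3, 0.3, -0.4]
gripper_width: 0.0214
```

step_arm:
  commands:
    - [[-16, 4, 0], 0]
    - [[-32, 8.1, 0], 0]
    - [[-32, 8.1, 0], 0]
    - [[-32, 8.1, 0], 0]
    - [[-32, 8.1, 0], 0]
    - [[-32, 8.1, 0], 0]
    - [[-32, 8.1, 0], 0]
    - [[-32, 8.1, 0], 0]
    - [[-32, 8.1, 0], 0]
    - [[-32, 8.1, 0], 0]
    - [[-32, 8.1, 0], 0]
    - [[-32, 8.1, 0], 0]
    - [[-16, 4, 0], 0]
    - [[0, 0, 0], 0]
    - [[0, 0, 0], 0]
    - [[0, 0, 0], 0]

```text
time_s: 10.3
tcp_pos: [0.6208, 0.2449, 0.2487]
eef_rot: [-180.0, 0.0, -119.0]
contact_force: [0.2, 0.4, -2.0]
gripper_width: 0.0214
```

```bash
python3 - <<'E'
from h import *
c,P,s=wristcap("w4")
E
```

```text
10.3 [0.62076198 0.24494974 0.24873741] [-1.79998584e+02  6.37366692e-03 -1.19047662e+02] [ 0.23628312  0.37146564 -1.98492883] 0.021392782636857798
```

View pics/w4.png

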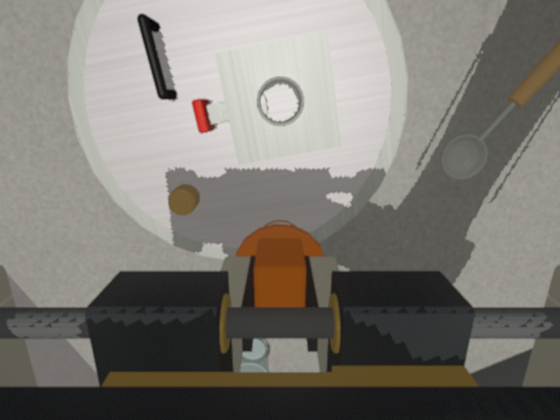

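The port mouth is clear at about (280,101), with the red tab at (202,116). The held flange's edge is at about (280,222).

```bash
cat > m.py <<'E'
from h import *
def port(c,T):
    """centre of mouth in world via boundary of depth top-face mask + square outline"""
    P=cloud(c,T); z=P[...,2]; m=((c["z_map"]>0)&(abs(z-.153)<.006)).astype(np.uint8)
    m=cv2.medianBlur(m,5)
    k,l,st,ce=cv2.connectedComponentsWithStats(m); i=max(range(1,k),key=lambda j:st[j,4] if st[j,1]<200 else 0)
    q=P[l==i]; zt=np.median(q[:,2]); rect=cv2.minAreaRect(q[:,:2].astype(np.float32)*1000)
    cs,hi=cv2.findContours((l==i).astype(np.uint8),cv2.RETR_CCOMP,cv2.CHAIN_APPROX_NONE)
    hole=max([cs[j] for j in range(len(cs)) if hi[0][j][3]>=0],key=len)[:,0]
    f=210/np.tan(np.radians(float(c["vfov"]))/2)
    d=np.c_[(hole[:,0]-c["cx"])/f,(hole[:,1]-c["cy"])/f,np.ones(len(hole))]@T[:3,:3].T
    p=T[:3,3]+d*((zt-T[2,3])/d[:,2])[:,None]
    return circ(p[:,:2]),zt,rect
E
python3 - <<'E'
from m import *
c=dict(np.load("w4.npz")); print(port(c,c["T"]))
c=dict(np.load("top0.npz")); print("top",port(c,c["extrinsics"]))
for n in ["w3","w4"]:
    c=dict(np.load(n+".npz")); P=cloud(c,c["T_tool_cam"]) # tool coords
    H=hsv(c); m=(H[...,0]>3)&(H[...,0]<18)&(H[...,1]>180)&(c["z_map"]>0); m[:200]=0;m[300:]=0;m[:,:225]=0;m[:,335:]=0
    q=P[m]; top=q[q[:,2]<-.02]; fl=q[(abs(q[:,2]-.002)<.005)]
    print(n,"top z",np.percentile(q[:,2],[5,25,50,75,95]),len(fl))
    # far arc of flange per column: max tool x
    px=np.argwhere(m); arc=[]
    for u in range(236,326):
        v=np.where(m[:,u])[0]
        if len(v) and abs(P[v[0],u,2]-.002)<.006: arc.append(P[v[0],u,:2])
    arc=np.array(arc); print(len(arc),circ(arc))
    from scipy.optimize import least_squares
    print(least_squares(lambda a:np.hypot(*(arc-a).T)-.024,[0,0],loss="soft_l1",f_scale=.0005).x, np.median(fl,0))
E
```

```text
((array([0.58154479, 0.17381828]), np.float64(0.014612187555171878)), np.float64(0.15279122220495261), ((581.6694946289062, 173.8107147216797), (76.15201568603516, 76.38411712646484), 70.78980255126953))Traceback (most recent call last):
  File "<stdin>", line 3, in <module>
  File "m.py", line 9, in port
    hole=max([cs[j] for j in range(len(cs)) if hi[0][j][3]>=0],key=len)[:,0]
         ~~~^^^^^^^^^^^^^^^^^^^^^^^^^^^^^^^^^^^^^^^^^^^^^^^^^^^^^^^^^^^
ValueError: max() iterable argument is empty
```

```bash
python3 - <<'E'
from m import *
from scipy.optimize import least_squares
for n in ["w3","w4"]:
    c=dict(np.load(n+".npz")); P=cloud(c,c["T_tool_cam"])
    H=hsv(c); m=(H[...,0]>3)&(H[...,0]<18)&(H[...,1]>180)&(c["z_map"]>0); m[:200]=0;m[300:]=0;m[:,:225]=0;m[:,335:]=0
    q=P[m]; fl=q[(abs(q[:,2]-.002)<.005)]
    print(n,np.percentile(q[:,2],[5,25,50,75,95]),len(fl),np.median(fl,0))
    arc=[]
    for u in range(236,326):
        v=np.where(m[:,u])[0]
        if len(v) and abs(P[v[0],u,2]-.002)<.008: arc.append(P[v[0],u,:2])
    arc=np.array(arc); print(len(arc),circ(arc))
    print(least_squares(lambda a:np.hypot(*(arc-a).T)-.024,[0,0],loss="soft_l1",f_scale=.0005).x)
E
```

```text
w3 [-0.02883445 -0.02795071 -0.01997511  0.00308611  0.00445353] 1412 [ 0.01753293 -0.00079725  0.00369576]
86 (array([ 0.00022962, -0.00053556]), np.float64(0.0232741168758396))
[-0.00061579 -0.00052984]
w4 [-0.02876692 -0.02790762 -0.02074131  0.00299969  0.00442953] 1341 [ 0.01755857 -0.00030542  0.00373153]
86 (array([ 0.0004346 , -0.00047066]), np.float64(0.022986174643441017))
[-0.0007317 -0.0004458]
```

step_arm:
  commands:
    - [[10, 0, 0], 0]
    - [[20, 0.2, 0], 0]
    - [[20, 0, 0], 0]
    - [[20, 0, 0], 0]
    - [[11.2, 0, 0], 0]
    - [[0, 0, 10], 0]
    - [[0, 0, 15], 0]
    - [[0, 0, 10], 0]
    - [[0, 0, 5], 0]
    - [[0, 0, 0], 0]
    - [[0, 0, 0], 0]
    - [[0, 0, 0], 0]

```text
time_s: 11.85
tcp_pos: [0.5816, 0.1749, 0.209]
eef_rot: [-180.0, 0.0, -119.0]
contact_force: [-0.6, -0.3, -1.3]
gripper_width: 0.0215
```

```bash
python3 - <<'E'
from h import *
c,P,s=wristcap("w5")
from plant import imaging
for n in ["scene","top"]:
    c=imaging.capture(n); cv2.imwrite(f"pics/{n}5.png",cv2.resize((c["img"][150:290,330:520] if n=="scene" else c["img"][160:300,90:250])[:,:,::-1],None,fx=4,fy=4))
E
```

```text
11.85 [0.58158788 0.17491841 0.20901627] [-1.79974676e+02  3.79390143e-02 -1.19003582e+02] [-0.64505097 -0.27241465 -1.33324717] 0.02148221999625378
```

View pics/w5.png

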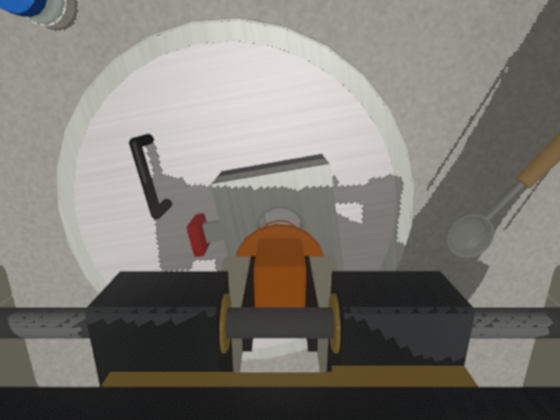

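View pics/scene5.png

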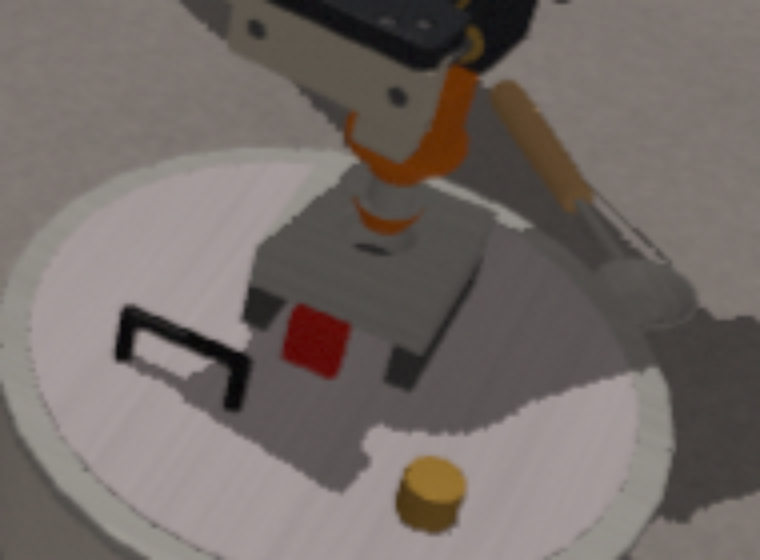

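```bash
cat > avg.py <<'E'
import sys,numpy as np
from plant import r, imaging
def avg(n=8):
    p=[];f=[];w=[]
    for i in range(n):
        s=r.get_state(); p.append(s["tcp_pos"]); f.append(s["contact_force"]); w.append(s["gripper_width"]); imaging.capture("top")
    np.set_printoptions(precision=5,suppress=True)
    print(s["time_s"],"p",np.mean(p,0),"sd",np.std(p,0),"F",np.mean(f,0),"sd",np.std(f,0),"w",np.mean(w)); return np.mean(p,0),np.mean(f,0)
if __name__=="__main__": avg(int(sys.argv[1]))
E
python3 avg.py 10
```

```text
12.45 p [0.58137 0.17478 0.20867] sd [0.00004 0.00002 0.00011] F [-0.36095 -0.02387 -0.92082] sd [0.49378 0.48327 0.32536] w 0.021769551008773452
```

step_arm:
  commands:
    - [[0.8, -0.2, 0], 0]
    - [[0, 0, 3], 0]
    - [[0, 0, 4], 0]
    - [[0, 0, 4], 0]
    - [[0, 0, 3], 0]
    - [[0, 0, 0], 0]

```text
time_s: 13.25
tcp_pos: [0.581, 0.1739, 0.1942]
eef_rot: [180.0, -0.0, -119.0]
contact_force: [-0.2, 0.5, -0.9]
gripper_width: 0.0217
```

```bash
python3 avg.py 6
```

```text
13.5 p [0.58117 0.174   0.19456] sd [0.00009 0.00005 0.0002 ] F [-0.06848  0.05384 -0.84344] sd [0.44521 0.35649 0.18138] w 0.021758856747874377
```

step_arm:
  commands:
    - [[0, 0, 2], 0]
    - [[0, 0, 3], 0]
    - [[0, 0, 2], 0]
    - [[0, 0, 0], 0]

```text
time_s: 14.05
tcp_pos: [0.581, 0.1739, 0.1872]
eef_rot: [180.0, -0.0, -119.0]
contact_force: [-0.0, -1.0, -0.3]
gripper_width: 0.0217
```

```bash
python3 avg.py 5
```

```text
14.25 p [0.58114 0.17397 0.18749] sd [0.00007 0.00004 0.00014] F [-0.17211 -0.27954 -0.58059] sd [0.38895 0.56651 0.29355] w 0.02169958472603275
```

It is in the bore with no side load. I press on past the catch.

step_arm:
  commands:
    - [[0, 0, 2], 0]
    - [[0, 0, 2], 0]
    - [[0, 0, 2], 0]
    - [[0, 0, 2], 0]

```text
time_s: 14.8
tcp_pos: [0.5808, 0.1741, 0.1798]
eef_rot: [180.0, -0.0, -119.0]
contact_force: [-4.0, 2.1, 5.0]
gripper_width: 0.0215
```

step_arm:
  commands:
    - [[0, 0, 2], 0]
    - [[0, 0, 2], 0]
    - [[0, 0, 2], 0]
    - [[0, 0, 2], 0]

```text
time_s: 15.3
tcp_pos: [0.5803, 0.174, 0.1711]
eef_rot: [179.9, -0.0, -119.0]
contact_force: [-5.6, 2.1, 1.8]
gripper_width: 0.0218
```

step_arm:
  commands:
    - [[0, 0, 2], 0]
    - [[0, 0, 2], 0]
    - [[0, 0, 2], 0]
    - [[0, 0, 1], 0]
    - [[0, 0, 0], 0]

```text
time_s: 15.92
tcp_pos: [0.5812, 0.1739, 0.1644]
eef_rot: [-180.0, -0.0, -119.0]
contact_force: [-0.6, 0.6, -1.1]
gripper_width: 0.0219
```

```bash
python3 avg.py 5
```

```text
16.125 p [0.58122 0.17396 0.16459] sd [0.00001 0.00003 0.00009] F [ 0.02385  0.22903 -0.7    ] sd [0.5079  0.4073  0.39623] w 0.021977544482913936
```

Catch force rose and vanished, so the catch has probably snapped. Now I press to seat the flange.

step_arm:
  commands:
    - [[0, 0, 1], 0]
    - [[0, 0, 1], 0]
    - [[0, 0, 0], 0]

```text
time_s: 16.55
tcp_pos: [0.5811, 0.1739, 0.1624]
eef_rot: [180.0, -0.0, -119.0]
contact_force: [-0.3, 0.3, -1.8]
gripper_width: 0.0215
```

step_arm:
  commands:
    - [[0, 0, 0.5], 0]
    - [[0, 0, 0.5], 0]
    - [[0, 0, 0], 0]

```text
time_s: 16.92
tcp_pos: [0.5812, 0.174, 0.1616]
eef_rot: [-180.0, 0.0, -119.0]
contact_force: [0.6, -0.3, -0.3]
gripper_width: 0.0216
```

```bash
python3 avg.py 4
```

```text
17.075 p [0.58117 0.174   0.16159] sd [0.00001 0.00001 0.00001] F [ 0.17031  0.24747 -0.83291] sd [0.4316  0.71131 0.37167] w 0.02169733136551059
```

step_arm:
  commands:
    - [[0, 0, 0.4], 0]
    - [[0, 0, 0], 0]

```text
time_s: 17.38
tcp_pos: [0.5812, 0.174, 0.1616]
eef_rot: [-180.0, 0.0, -119.0]
contact_force: [-2.4, -0.6, 3.0]
gripper_width: 0.0217
```

step_arm:
  commands:
    - [[0, 0, 0.4], 0]
    - [[0, 0, 0], 0]

```text
time_s: 17.62
tcp_pos: [0.5812, 0.174, 0.1616]
eef_rot: [-180.0, 0.0, -119.0]
contact_force: [-3.6, -0.0, 6.6]
gripper_width: 0.0221
```

```bash
python3 avg.py 4
```

```text
17.775 p [0.58119 0.174   0.16158] sd [0.00001 0.00001 0.00002] F [-3.46576 -0.35635  6.95307] sd [0.19789 0.41124 0.25998] w 0.021868081072727846
```

The flange landed at TCP z 0.1616, exactly as predicted, and is pressed with about 8 N. I check the catch in the scene picture.

```bash
python3 - <<'E'
from h import *
from plant import imaging
c0=dict(np.load("scene0.npz")); c=imaging.capture("scene"); np.savez("scene6.npz",**c)
cv2.imwrite("pics/scene6.png",cv2.resize(np.vstack([c0["img"][170:270,340:500],c["img"][170:270,340:500]])[:,:,::-1],None,fx=3,fy=3))
for k in (c0,c):
    H=hsv(k); m=((H[...,0]<4)|(H[...,0]>175))&(H[...,1]>150); m[:190]=0;m[270:]=0;m[:,:380]=0;m[:,440:]=0
    print(m.sum(),np.argwhere(m).mean(0),np.argwhere(m).min(0),np.argwhere(m).max(0),np.median(cloud(k)[m],0))
E
```

```text
207 [234.57971014 408.47826087] [226 401] [243 417] [0.63871139 0.15367377 0.14030416]
205 [234.73658537 408.34634146] [226 401] [243 416] [0.63887802 0.15359255 0.13989075]
```

View pics/scene6.png

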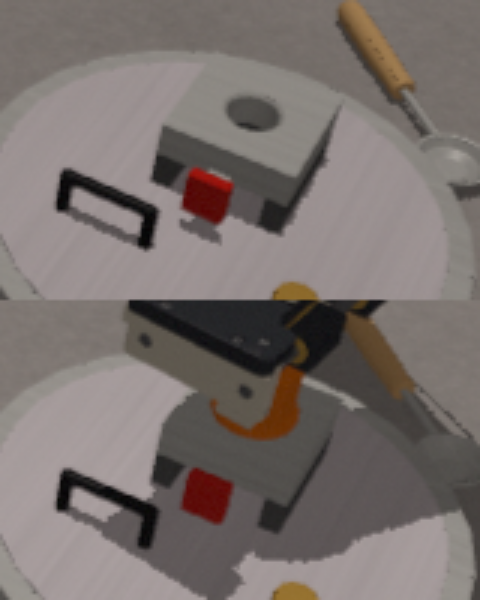

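The tab hasn't moved (pixel (408,234) before and after) and the flange is on the port. Now the pull test, in small steps.

step_arm:
  commands:
    - [[0, 0, -0.8], 0]
    - [[0, 0, -0.6], 0]
    - [[0, 0, -0.6], 0]
    - [[0, 0, -0.5], 0]
    - [[0, 0, 0], 0]

```text
time_s: 18.5
tcp_pos: [0.5811, 0.174, 0.1632]
eef_rot: [180.0, -0.0, -119.0]
contact_force: [-0.1, 0.8, -0.8]
gripper_width: 0.0214
```

step_arm:
  commands:
    - [[0, 0, -0.4], 0]
    - [[0, 0, -0.4], 0]
    - [[0, 0, 0], 0]

```text
time_s: 18.88
tcp_pos: [0.5812, 0.174, 0.1641]
eef_rot: [-180.0, 0.0, -119.0]
contact_force: [-0.6, -0.0, -1.3]
gripper_width: 0.0214
```

step_arm:
  commands:
    - [[0, 0, -0.4], 0]
    - [[0, 0, -0.4], 0]
    - [[0, 0, 0], 0]

```text
time_s: 19.25
tcp_pos: [0.5812, 0.174, 0.1649]
eef_rot: [-180.0, 0.0, -119.0]
contact_force: [-0.7, -0.5, -0.7]
gripper_width: 0.0217
```

step_arm:
  commands:
    - [[0, 0, -0.4], 0]
    - [[0, 0, -0.4], 0]
    - [[0, 0, 0], 0]

```text
time_s: 19.62
tcp_pos: [0.5812, 0.174, 0.1657]
eef_rot: [-180.0, 0.0, -119.0]
contact_force: [-0.3, 0.6, -1.6]
gripper_width: 0.0215
```

step_arm:
  commands:
    - [[0, 0, -0.4], 0]
    - [[0, 0, -0.4], 0]
    - [[0, 0, 0], 0]

```text
time_s: 20.0
tcp_pos: [0.5812, 0.174, 0.1665]
eef_rot: [-180.0, 0.0, -119.0]
contact_force: [-0.3, 0.1, -2.0]
gripper_width: 0.0217
```

step_arm:
  commands:
    - [[0, 0, -0.4], 0]
    - [[0, 0, 0], 0]

```text
time_s: 20.25
tcp_pos: [0.5811, 0.174, 0.1669]
eef_rot: [-180.0, -0.0, -119.0]
contact_force: [-0.8, -0.7, -1.5]
gripper_width: 0.0218
```

step_arm:
  commands:
    - [[0, 0, -0.4], 0]
    - [[0, 0, 0], 0]

```text
time_s: 20.5
tcp_pos: [0.5812, 0.174, 0.1673]
eef_rot: [-180.0, 0.0, -119.0]
contact_force: [-0.9, -1.0, -1.2]
gripper_width: 0.0216
```

step_arm:
  commands:
    - [[0, 0, -0.4], 0]
    - [[0, 0, -0.4], 0]
    - [[0, 0, 0], 0]

```text
time_s: 20.88
tcp_pos: [0.5812, 0.174, 0.1681]
eef_rot: [-180.0, 0.0, -119.0]
contact_force: [-0.4, 1.1, -0.7]
gripper_width: 0.0217
```

step_arm:
  commands:
    - [[0, 0, -0.4], 0]
    - [[0, 0, -0.4], 0]
    - [[0, 0, 0], 0]

```text
time_s: 21.25
tcp_pos: [0.5812, 0.174, 0.1689]
eef_rot: [-180.0, 0.0, -119.0]
contact_force: [0.3, -0.7, -1.1]
gripper_width: 0.0219
```

step_arm:
  commands:
    - [[0, 0, -0.4], 0]
    - [[0, 0, -0.4], 0]
    - [[0, 0, 0], 0]

```text
time_s: 21.62
tcp_pos: [0.5811, 0.174, 0.1695]
eef_rot: [180.0, -0.0, -119.0]
contact_force: [-0.2, 0.6, -2.8]
gripper_width: 0.0218
```

step_arm:
  commands:
    - [[0, 0, -0.4], 0]
    - [[0, 0, 0], 0]

```text
time_s: 21.88
tcp_pos: [0.581, 0.174, 0.1698]
eef_rot: [180.0, -0.0, -119.0]
contact_force: [2.1, 0.1, -4.5]
gripper_width: 0.0212
```

step_arm:
  commands:
    - [[0, 0, -0.4], 0]
    - [[0, 0, 0], 0]

```text
time_s: 22.12
tcp_pos: [0.581, 0.174, 0.1701]
eef_rot: [180.0, -0.0, -119.0]
contact_force: [1.4, 0.6, -6.8]
gripper_width: 0.022
```

The catch bears, adding about 2 N per 0.4 mm. I raise slowly.

step_arm:
  commands:
    - [[0, 0, -0.3], 0]
    - [[0, 0, 0], 0]

```text
time_s: 22.38
tcp_pos: [0.581, 0.1739, 0.1704]
eef_rot: [180.0, -0.0, -119.0]
contact_force: [1.9, 1.2, -9.0]
gripper_width: 0.0215
```

step_arm:
  commands:
    - [[0, 0, -0.3], 0]
    - [[0, 0, 0], 0]

```text
time_s: 22.62
tcp_pos: [0.581, 0.1739, 0.1707]
eef_rot: [180.0, -0.0, -119.0]
contact_force: [2.9, 0.4, -9.5]
gripper_width: 0.0216
```

step_arm:
  commands:
    - [[0, 0, -0.3], 0]
    - [[0, 0, 0], 0]

```text
time_s: 22.88
tcp_pos: [0.5809, 0.1739, 0.171]
eef_rot: [180.0, -0.0, -119.0]
contact_force: [2.3, -0.4, -12.7]
gripper_width: 0.0217
```

step_arm:
  commands:
    - [[0, 0, -0.2], 0]
    - [[0, 0, 0], 0]
    - [[0, 0, 0], 0]
    - [[0, 0, 0], 0]

```text
time_s: 23.38
tcp_pos: [0.5809, 0.1739, 0.1713]
eef_rot: [180.0, -0.0, -119.0]
contact_force: [1.9, 0.4, -15.5]
gripper_width: 0.0215
```

```bash
python3 avg.py 8
```

```text
23.725 p [0.58095 0.17392 0.17135] sd [0.00001 0.00002 0.00003] F [  3.0143    0.32604 -15.49148] sd [0.58989 0.36783 0.57554] w 0.021687923908909806
```

step_arm:
  commands:
    - [[0, 0, 0.15], 0]
    - [[0, 0, 0], 0]
    - [[0, 0, 0], 0]
    - [[0, 0, 0], 0]
    - [[0, 0, 0], 0]
    - [[0, 0, 0], 0]

```text
time_s: 24.52
tcp_pos: [0.581, 0.1739, 0.1713]
eef_rot: [180.0, -0.0, -119.0]
contact_force: [1.1, 0.7, -16.2]
gripper_width: 0.0218
```

```bash
python3 avg.py 6; python3 - <<'E'
from h import *
from plant import imaging
k=imaging.capture("scene")
H=hsv(k); m=((H[...,0]<4)|(H[...,0]>175))&(H[...,1]>150); m[:190]=0;m[270:]=0;m[:,:380]=0;m[:,440:]=0
print(m.sum(),np.argwhere(m).mean(0),np.argwhere(m).min(0),np.argwhere(m).max(0),np.median(cloud(k)[m],0))
E
```

```text
24.775 p [0.58103 0.17393 0.17134] sd [0.00001 0.00002 0.00001] F [  1.64129   0.178   -15.83554] sd [0.43844 0.53658 0.41052] w 0.021872949964762262
205 [234.73658537 408.34634146] [226 401] [243 416] [0.63897297 0.15336348 0.13959817]
```

The pull held at about 15 N with the tab still shut. It isn't dropping, so I ease off now and bring the plug back home.

step_arm:
  commands:
    - [[0, 0, 0.3], 0]
    - [[0, 0, 0.3], 0]
    - [[0, 0, 0.3], 0]
    - [[0, 0, 0.4], 0]
    - [[0, 0, 0.5], 0]
    - [[0, 0, 0.5], 0]
    - [[0, 0, 0], 0]

```text
time_s: 25.75
tcp_pos: [0.5813, 0.174, 0.1697]
eef_rot: [-180.0, 0.0, -119.0]
contact_force: [-1.6, -0.5, -5.6]
gripper_width: 0.0217
```

step_arm:
  commands:
    - [[0, 0, 1], 0]
    - [[0, 0, 1], 0]
    - [[0, 0, 1], 0]
    - [[0, 0, 1], 0]
    - [[0, 0, 1], 0]
    - [[0, 0, 1], 0]
    - [[0, 0, 0], 0]
    - [[0, 0, 0], 0]

```text
time_s: 26.75
tcp_pos: [0.5813, 0.174, 0.1631]
eef_rot: [-180.0, 0.0, -119.0]
contact_force: [0.3, -0.2, -1.2]
gripper_width: 0.0218
```

```bash
python3 avg.py 4
```

```text
26.9 p [0.58122 0.17403 0.16313] sd [0.00002 0.00002 0.00001] F [ 0.34733 -0.10164 -1.16857] sd [0.46562 0.18149 0.28022] w 0.021780126633045457
```

step_arm:
  commands:
    - [[0, 0, 0.8], 0]
    - [[0, 0, 0.7], 0]
    - [[0, 0, 0], 0]
    - [[0, 0, 0], 0]

```text
time_s: 27.45
tcp_pos: [0.5811, 0.174, 0.1616]
eef_rot: [-180.0, -0.0, -119.0]
contact_force: [-0.1, -0.2, -1.0]
gripper_width: 0.022
```

step_arm:
  commands:
    - [[0, 0, 0.4], 0]
    - [[0, 0, 0], 0]

```text
time_s: 27.7
tcp_pos: [0.5812, 0.174, 0.1616]
eef_rot: [-180.0, 0.0, -119.0]
contact_force: [-1.5, 0.1, 3.7]
gripper_width: 0.0217
```

```bash
python3 avg.py 4
```

```text
27.85 p [0.58116 0.17398 0.16158] sd [0.00001 0.00001 0.00002] F [-2.19048 -0.05005  4.29488] sd [0.43786 0.27816 0.60636] w 0.021762092778962253
```

The plug is home again at the same height, so it did not slip in the grip. I ease the press and release.

step_arm:
  commands:
    - [[0, 0, -0.3], 0]
    - [[0, 0, 0], 0]
  grip_force: 5

```text
time_s: 28.15
tcp_pos: [0.5812, 0.174, 0.1615]
eef_rot: [-180.0, 0.0, -119.0]
contact_force: [-1.4, -1.0, 3.9]
gripper_width: 0.0218
```

step_arm:
  commands:
    - [[0, 0, 0], 0]
    - [[0, 0, 0], 0]
    - [[0, 0, 0], 0]
    - [[0, 0, 0], 0]
    - [[0, 0, 0], 0]
    - [[0, 0, 0], 0]
    - [[0, 0, 0], 0]
    - [[0, 0, 0], 0]
  gripper: 0

```text
time_s: 29.15
tcp_pos: [0.5811, 0.174, 0.1615]
eef_rot: [-180.0, 0.0, -119.0]
contact_force: [0.1, 0.1, -0.1]
gripper_width: 0.0872
```

step_arm:
  commands:
    - [[0, 0, -5], 0]
    - [[0, 0, -15], 0]
    - [[0, 0, -25], 0]
    - [[0, 0, -25], 0]
    - [[0, 0, -15], 0]
    - [[-20, 0, 0], 0]
    - [[-30, 0, 0], 0]
    - [[-30, 0, 0], 0]
    - [[0, 0, 0], 0]
    - [[0, 0, 0], 0]
    - [[0, 0, 0], 0]

```text
time_s: 30.52
tcp_pos: [0.6197, 0.2436, 0.2464]
eef_rot: [180.0, -0.0, -119.0]
contact_force: [-0.6, -0.1, 0.7]
gripper_width: 0.0878
```

```bash
python3 - <<'E'
from h import *
from plant import imaging
c,P,s=wristcap("w7")
H=hsv(c); m=(H[...,0]>3)&(H[...,0]<18)&(H[...,1]>180)&(c["z_map"]>0)&(P[...,2]>.14)
ft=P[m&(abs(P[...,2]-.158)<.005)]; tp=P[m&(P[...,2]>.18)]
print("flange top z",np.median(ft[:,2]),"grip top",np.median(tp[:,2]),cv2.minAreaRect(tp[:,:2].astype(np.float32)*1000))
h=cv2.convexHull(ft[:,:2].astype(np.float32))[:,0].astype(float); print("flange c",circ(h))
pt=P[(abs(P[...,2]-.153)<.0015)&(H[...,1]<80)]; print("port top z",np.median(pt[:,2]))
for n in ["top","scene"]:
    k=imaging.capture(n); H=hsv(k); Q=cloud(k); k0=dict(np.load(n+"0.npz")); Q0=cloud(k0); H0=hsv(k0)
    for H_,Q_ in ((H0,Q0),(H,Q)):
        inb=(Q_[...,0]>.4)&(Q_[...,0]<.85)&(abs(Q_[...,1])<.4)
        red=inb&((H_[...,0]<4)|(H_[...,0]>175))&(H_[...,1]>150)&(Q_[...,2]>.11)&(Q_[...,2]<.152)
        blue=inb&(H_[...,0]>105)&(H_[...,0]<125)&(H_[...,1]>150)
        can=inb&(abs(Q_[...,2]-.15)<.004)&(Q_[...,1]<-.2)
        gr=inb&(abs(Q_[...,2]-.082)<.004)&(Q_[...,1]<-.2+.0)&(Q_[...,1]>-.26)&(Q_[...,0]<.58)
        print(n,*[Q_[x].mean(0).round(4) if x.any() else None for x in (red,blue,can,gr)])
    cv2.imwrite(f"pics/{n}7.png",k["img"][:,:,::-1])
E
```

```text
30.525 [0.61967913 0.24356166 0.24640301] [ 1.79990206e+02 -1.87160000e-02 -1.19019620e+02] [-0.58289296 -0.09061034  0.67607024] 0.08783380003960446
flange top z 0.15788900036913933 grip top 0.18964505065966808 ((581.7122802734375, 173.92282104492188), (35.97309875488281, 22.047889709472656), 60.5680046081543)
flange c (array([0.58189966, 0.17391147]), np.float64(0.02229393376807464))
port top z 0.15283927020458454
top [0.6344 0.1524 0.1475] [ 0.6811 -0.0732  0.0628] [ 0.74   -0.2721  0.1492] [ 0.4962 -0.229   0.0819]
top [0.6346 0.1524 0.1483] [ 0.6783 -0.0627  0.0742] [ 0.7401 -0.272   0.1491] [ 0.4962 -0.2292  0.0819]
scene [0.6387 0.1536 0.1394] [ 0.6891 -0.073   0.0532] [ 0.7427 -0.2718  0.15  ] [ 0.4994 -0.229   0.0823]
scene [0.6387 0.1536 0.1395] [ 0.6885 -0.0698  0.057 ] [ 0.7426 -0.2718  0.15  ] [ 0.4992 -0.2291  0.082 ]
```

View pics/w7.png

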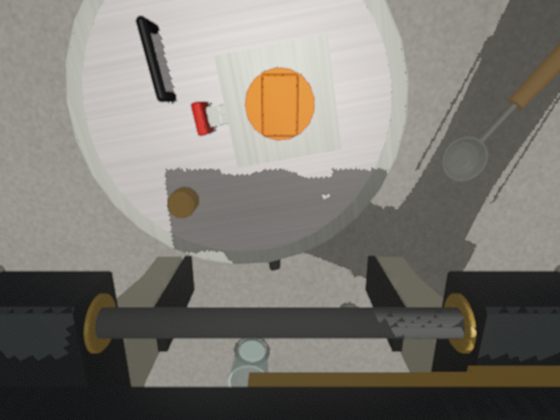

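View pics/scene7.png

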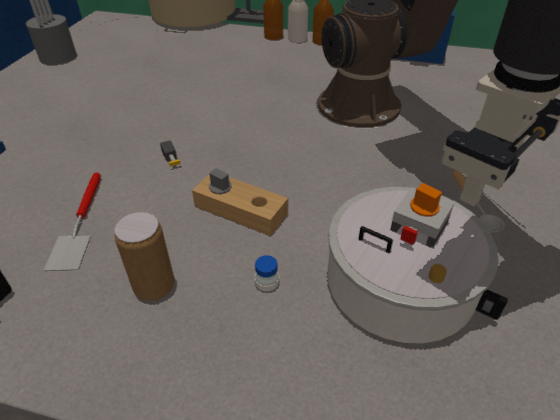

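The plug is seated: its flange top is 5.05 mm above the port face, which matches the flange thickness. The tab hasn't moved, and the jar at (266,266), the canister and the grey plug are where they were.

```bash
python3 -c "
from plant import close_job
print(close_job())"
```

```text
the job is handed in; nothing more can be done
None
```

The orange plug is locked in the port, fully home and released. I handed the job in after about 31 s of robot time; no verdict was reported.

- **Insertion:** I pressed the plug past the catch and seated it with about 8 N. The flange landed at the predicted height, and the red tab was back in its starting place.
- **Pull test:** The catch started to bear after about 8 mm of free rise. I raised the force slowly, with about 14.5–15.5 N on the catch at the peak after allowing for the plug's weight. It was above 8 N for roughly 2 s, and the tab stayed shut.
- **Off target:** The pull ran 1.5–2.5 N above the intended 13 N but stayed below 20 N. A 0.15 mm back-off during the hold did not lower it, so I eased off fully. I then pressed the plug home again, and it had not slipped in the grip.
- **Last checks:** The flange top measured 5.05 mm above the port face, against a flange thickness of 5 mm. The plug's centre was within about 0.4 mm of the port's axis. The tab, canister and grey plug were unchanged to within about 1 mm.
- **Disagreement:** The averaged position of the jar's blue-cap pixels shifted by up to 11 mm. I put this down to stray pixels, because the jar looks in the same place in the scene picture.

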